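# Snap the washed drainer deck back onto its drip tray

### The job

The blue slatted deck of the small dish drainer has been washed and lies on the counter. Lift it by its handle, set its four corner holes over the four barbed posts of the grey drip tray, then press it down over the posts until every one has clicked through and all four corners sit fully home, so that the whole drainer can later be carried by the handle. Press with feeling, no slamming: loaded with more than 25 N (two and a half kilos) the posts break; leave the griddle, plate, jar and scraper where they are.

Things in the scene. Friction and masses are not known exactly. Their poses are not given: they have to be found in the camera images.
- deck: Blue plastic drainer deck, 220 (x) x 150 (y) x 6 mm thick, about 0.3 kg, lying flat. Origin: centre of its underside; z up; x along its long side and its handle. In each corner, at x +-92, y +-57 mm, a 14 x 14 mm square hole in a 26 x 22 mm recess (lip 3 mm thick). Rims solid: the long rims are plain top surface from x -79 to +79 at |y| 39 to 75 mm, free for pressing. Fits either way round.
- handle (a point): Middle of the deck's lifting handle: a bar 90 mm long (deck x), 12 mm wide (deck y), 10 mm high on two legs, top 34 mm above the deck's underside; this point is 29 mm above the underside. Pinch it from above with the fingers closing along deck y.
- hole0 (a point): Centre of one corner hole at the deck's underside (deck x +92, y +57 mm).
- hole1 (a point): Corner hole at the deck's underside (deck x -92, y +57 mm).
- hole2 (a point): Corner hole at the deck's underside (deck x -92, y -57 mm).
- hole3 (a point): Corner hole at the deck's underside (deck x +92, y -57 mm).
- tray: Grey plastic drip tray, 236 (x) x 166 (y) mm, walls 26 mm high, open on top. Origin: centre of its underside, 24 mm above the counter; z up; x along its long side. Four soft bellows suction cups are its feet: it cannot slide, but sinks straight down several mm under load (18 mm at most) and comes back. Four orange barbed posts stand on shoulders at x +-92, y +-57 mm, 28 mm above its underside.
- post0 (a point): Centre of a post's shoulder (tray x +92, y +57 mm): the height of the deck's underside when home. The post rises 18 mm above it to a blunt 3 mm tip; two springy barbs, like an arrowhead, spread along tray x to 20 mm wide, lower ends 5.5 mm above the shoulder. Laid on the posts, the deck first rests on the barbs, its underside 8 to 11 mm above the shoulders.
- post1 (a point): Shoulder of the post at tray x -92, y +57 mm. Pressing the deck down next to one post, the push climbs to roughly 9 to 15 N (it varies with friction); then the barbs spring out over the lip and the corner drops onto its shoulder, held with about 2 mm of play. The last two posts may go through together and need up to 17 N; all four at once need more than 25 N.
- post2 (a point): Shoulder of the post at tray x -92, y -57 mm. While a first corner is pushed home, the deck tips like a stiff board: the opposite corner lifts, its underside up to 22 mm above its shoulder, until it too is pressed down.
- post3 (a point): Shoulder of the post at tray x +92, y -57 mm.
- griddle: Bystander: round black cast-iron griddle, 256 mm across, 20 mm high, with a flat handle reaching to 253 mm from its centre along its +y. Origin: centre of the underside.
- plate: Bystander: white melamine plate, 224 mm across, 20 mm high. Origin: centre of the underside.
- jar: Bystander: empty open glass jar, 76 mm across, 115 mm high, standing. Origin: centre of the underside.
- scraper: Bystander: flat green plastic scraper, about 193 mm long (its x from -83 to +110 mm), blade 95 mm wide, at most 14 mm high. Origin: on its underside, near the middle.

How it is judged:
By the outcome, as a careful person would: the job done as asked, in the order asked, and still so for the second after the job is handed in, with the robot touching nothing.
It also fails if it takes over 64 s, if anything falls off the work surface, if the arm or the gripper's body presses on something with over 40 N, if the wrist force passes 120 N, or if a joint passes its speed limit or range.

### The arm

A 7-joint arm with a two-finger parallel gripper is mounted at the origin on the work surface. World frame = base frame: x ahead of the robot, y to its left, z up, the work surface at z = 0. Lengths are in m, angles in rad, forces in N, time in s.
With the tool pointing down it reaches from about 0.4 to 0.9 m from the base axis. Payload 5.5 kg.
Tool frame: the origin (TCP) lies at the centre of the arm's flange, where the gripper is bolted on; the fingertips stand robot.tip_reach ahead of it and the grasp point (between the pads) lies 155 mm ahead of it (robot.tip_reach is the distance from the TCP to the fingertips, in m); z points along the fingers, y is the line along which they close (so a half turn about z gives the same grasp; the last joint's range is limited). The gripper opens to 85 mm and grips with 20 to 120 N. Pads are 22 mm wide; open, the fingers measure 114 mm over their backs; the gripper's body (76 mm by 85 mm) begins 54 mm behind the grasp point. The pads swing forward as they close: fully open they stand 13 mm farther back than shut.
Start: joints at [1.458, 0.501, -0.427, 1.55, 0.221, 1.138, -0.21], TCP at [0.239, -0.605, 0.405] pointing down, gripper open.
Joint ranges: [-2.88, 2.88], [-0.31, 2.03], [-1.54, 1.56], [0.2, 2.42], [-1.41, 4.55], [0.19, 2.02], [-2.57, 2.57]. Speed limits (rad/s): [2.57, 2.57, 3.14, 3.14, 3.14, 3.14, 3.14].

### API

Orientations are given as a 3x3 rotation matrix whose columns are the frame's x, y, z axes.
In Python, from cell import robot, imaging gives the robot as it stands.
- The arm moves only by the tool step_arm, never from a script. Its arguments are lists of equal length, an entry for each row: "delta_pos": the shift along the tool's x, y, z in mm, a list of three; "dr": the turn, a rotation vector about the tool's x, y, z in rad, a list of three; "jaw": the closure in counts, from 0 (fully open) to 255 (shut). A call has 1 to 8 rows; each row is the pose to reach, as a shift and turn from the pose commanded when the call began, along the tool's axes at that moment; what a row does not reach only later rows make up. A row lasts 1/8 s, in which the tool goes at most 62.5 mm and 10.7 degrees, less where a joint would pass 70% of its speed; a pose out of reach is approached as far as the arm can. A call with a gripper value outside its range is refused whole. The fingers move at their own pace and stop on an object; "grip_force" is the grip in N (left out, the last holds). Time passes only in rows, so rows that repeat a pose let the fingers close. It gives the time, the measured TCP pose, the force, the opening and the grip force at its end, in the units of the state.
- robot.get_state(): the state, without advancing time (a new reading comes with each control period).
- imaging.camera(name): name is "scene" or "top" or "wrist"; returns a dict with "img" (384x512x3 uint8, blue, green, red), "depth" (384x512 float32, m along the optical axis (not along the pixel's ray), 0 where there is no reading), "K" (3x3 intrinsics, pixels), "world_from_camera" (4x4, takes a point from camera to world coordinates); the wrist camera has in their place "mount" (4x4, takes a point from camera to tool coordinates, whose origin is the TCP and whose axes are the flange's). Camera axes: x right, y up, looking along -z (the intrinsics and any distortion apply to the point x, -y, -z); pixel columns grow to the right and rows downward; lengths in m; the calibration is good to about 2 mm. The wrist camera is an equidistant fisheye: a pixel r from the principal point sees the ray r / f radians off the axis. A picture is of the moment at which its call begins: read the wrist's pose just before it.
- robot.close_job(): hands the job in; it is judged then, once.
The state is a dict: "clock": time; "joints": joint angles; "joint_vel": joint speeds; "joint_torque": joint torques, N m; "tcp_pos": TCP position; "tcp_rot": TCP orientation; "wrist_force": force on the tool from outside, world axes, zero at the start; "torque": the same for the moment, N m; "grip_width": opening from 0.0 (shut) to 1.0 (fully open); "finger_force": force on a finger pad.
Only numpy, scipy, OpenCV 4.12 (cv2) and the standard library are available. Lean on these libraries where they do the work, as an engineer would, in place of code of your own. Each camera call takes 0.05 s, during which the arm holds its last target. There are 200 camera calls.

## Working session

There is one attempt and no reset: what is moved stays moved. The work goes in short steps, Python scripts to look and compute and a tool call to move; the robot and the scene stay as the last step left them, time stands still between calls to the robot, and variables do not carry over. Pictures are saved under pics/ and viewed, at most 10 in all, crops included, and the job is handed in when it is done.

Besides the shell and the picture viewer there is one more tool, called as name(argument=value, ...), one argument or row to a line, values as JSON. step_arm: Moves the arm, as the interface text tells. Its arguments: {"type":"object","properties":{"delta_pos":{"type":"array"},"dr":{"type":"array"},"jaw":{"type":"array"},"grip_force":{"type":"number"}},"required":["delta_pos","dr","jaw"]}

```bash
mkdir -p pics; ls; cat > h.py <<'E'
import numpy as np, cv2
from cell import robot, imaging
def rays(c,px):
    px=np.atleast_2d(px).astype(float);K=c["K"];T=c["world_from_camera"]
    d=np.c_[(px[:,0]-K[0,2])/K[0,0],-(px[:,1]-K[1,2])/K[1,1],-np.ones(len(px))]
    return T[:3,3],d@T[:3,:3].T
def onplane(c,px,z):
    o,d=rays(c,px);return o+d*((z-o[2])/d[:,2])[:,None]
def cloud(c):
    h,w=c["depth"].shape;u,v=np.meshgrid(np.arange(w),np.arange(h))
    o,d=rays(c,np.c_[u.ravel(),v.ravel()]);return (o+d*c["depth"].ravel()[:,None]).reshape(h,w,3)
E
python3 - <<'E'
from h import *
s=robot.get_state();print(s,robot.tip_reach)
a=imaging.camera("top");b=imaging.camera("scene")
np.save("top.npy",a,allow_pickle=True);np.save("scene.npy",b,allow_pickle=True)
print(a["world_from_camera"],a["K"]);print(b["world_from_camera"],b["K"],[k for k in b])
cv2.imwrite("pics/a.png",cv2.resize(a["img"],(768,576)));cv2.imwrite("pics/b.png",cv2.resize(b["img"],(768,576)))
E
```

```text
pics
{'clock': 0.0, 'joints': array([ 1.4582342 ,  0.50187457, -0.42678634,  1.55144693,  0.22080665,
        1.13829499, -0.21033524]), 'joint_vel': array([-0.00024795, -0.00109063,  0.00159521,  0.00118959,  0.00104429,
        0.00041129,  0.00210591]), 'joint_torque': array([ 8.43023417e-05, -5.69510722e+01, -5.81574082e+00, -2.80935788e+01,
        1.07571756e-02,  1.19854187e-02,  3.78607217e-05]), 'tcp_pos': array([ 0.238353  , -0.60434238,  0.4036431 ]), 'tcp_rot': array([[ 9.30221791e-01,  3.66997254e-01, -6.59323915e-04],
       [ 3.66997840e-01, -9.30219951e-01,  1.85166120e-03],
       [ 6.62383142e-05, -1.96442605e-03, -9.99998068e-01]]), 'wrist_force': array([-0.4907255 ,  0.87003703, -0.23820946]), 'torque': array([-0.03237171,  0.00059505, -0.01294889]), 'finger_force': 0.0, 'grip_width': 0.996418596322432} 0.1734
[[-0.01641478  0.99501731 -0.0983418   0.44296494]
 [-0.99967626 -0.01824443 -0.01773472 -0.00878232]
 [-0.01944054  0.09801885  0.99499466  1.45122245]
 [ 0.          0.          0.          1.        ]] [[409.47080171   0.         256.49135693]
 [  0.         409.47080171 193.48376982]
 [  0.           0.           1.        ]]
[[-0.61296092 -0.41838671  0.67024733  1.45036996]
 [ 0.79003279 -0.33665126  0.51236133  0.64125984]
 [ 0.01127444  0.84357483  0.53689328  0.74379556]
 [ 0.          0.          0.          1.        ]] [[425.19842026   0.         257.55369423]
 [  0.         425.19842026 198.07759551]
 [  0.           0.           1.        ]] ['img', 'depth', 'K', 'world_from_camera']
```

View pics/a.png

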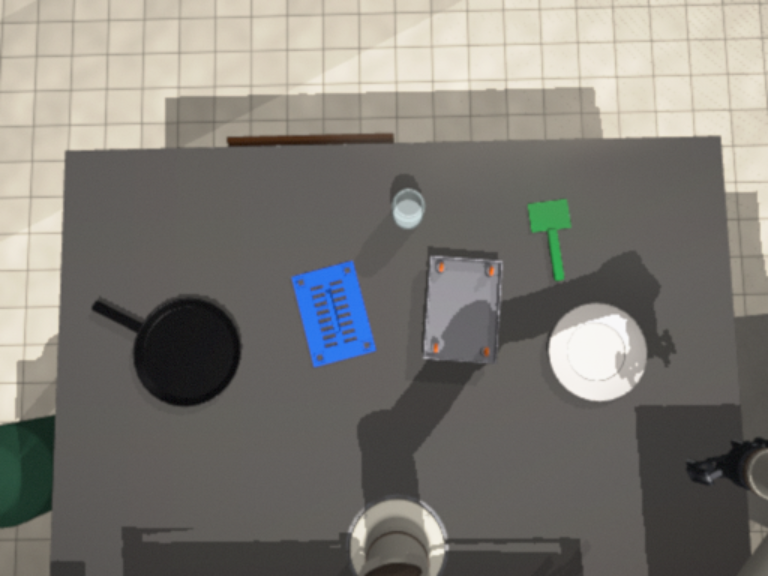

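View pics/b.png

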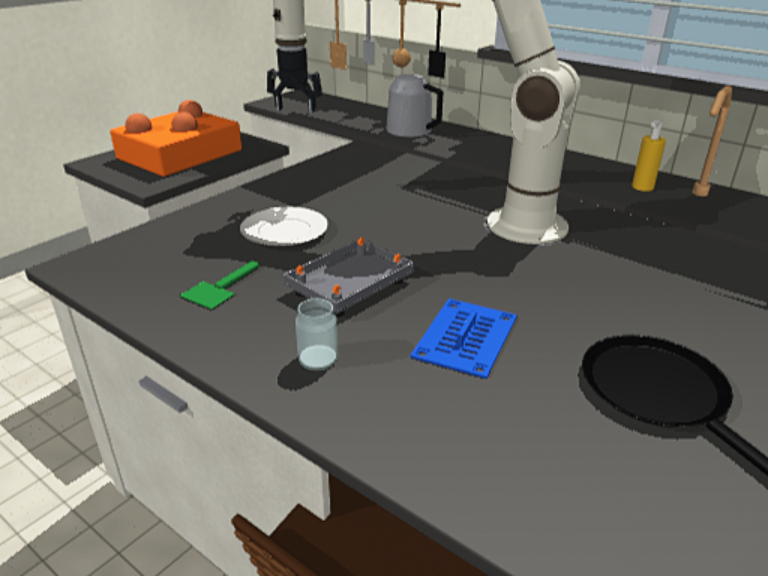

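The top view shows the deck at about (334,314) and the tray at about (463,309), with orange posts at (441,267), (491,270), (487,352) and (436,347), all in the 768-wide picture. The jar is at (408,208). Next I'll measure the deck and posts.

```bash
cat > m.py <<'E'
from h import *
def mask(c,lo,hi):
    return cv2.inRange(cv2.cvtColor(c["img"],cv2.COLOR_BGR2HSV),lo,hi)
def blobs(m,amin):
    n,l,st,ce=cv2.connectedComponentsWithStats(m);return [(st[i,4],ce[i]) for i in range(1,n) if st[i,4]>=amin]
def wang(a): return np.degrees((a+np.pi/2)%np.pi-np.pi/2)
def tri(c1,p1,c2,p2):
    o1,d1=rays(c1,p1);o2,d2=rays(c2,p2);d1=d1[0];d2=d2[0]
    s=np.linalg.lstsq(np.c_[d1,-d2],o2-o1,rcond=None)[0]
    a=o1+s[0]*d1;b=o2+s[1]*d2;return (a+b)/2,np.linalg.norm(a-b)
E
python3 - <<'E'
from m import *
a=np.load("top.npy",allow_pickle=True).item();b=np.load("scene.npy",allow_pickle=True).item()
for n,c in(("top",a),("scene",b)):
    m=mask(c,(100,120,60),(125,255,255));m=cv2.morphologyEx(m,cv2.MORPH_OPEN,np.ones((3,3)))
    cn=max(cv2.findContours(m,0,2)[0],key=cv2.contourArea)[:,0]
    w=onplane(c,cn,0.006)[:,:2].astype(np.float32)*1000
    r=cv2.minAreaRect(w);print(n,"deck",r,np.round(cv2.boxPoints(r)))
    P=cloud(c);z=P[...,2][m>0];print(" z pct",np.percentile(z,[5,50,95]))
    q=P[(m>0)&(P[...,2]>.025)&(P[...,2]<.05)]
    if len(q)>5:
        u,s,v=np.linalg.svd(q[:,:2]-q[:,:2].mean(0),full_matrices=False)
        print(" handle",len(q),q.mean(0),q[:,2].max(),wang(np.arctan2(v[0,1],v[0,0])))
    o=mask(c,(3,120,80),(18,255,255))
    for A,ce in blobs(o,4):
        w=onplane(c,ce,.062)[0]
        if .3<w[0]<.8 and -.4<w[1]<.3: print(" orange",A,ce,w)
E
```

```text
top deck ((534.7294311523438, 140.1409912109375), (223.03842163085938, 151.56683349609375), 13.84404182434082) [[408. 187.]
 [445.  40.]
 [661.  93.]
 [625. 240.]]
 z pct [-0.00119612  0.00530996  0.01310297]
 handle 90 [0.53486001 0.1401632  0.03336164] 0.04015370335963997 14.383275325496179
 orange 14 [293.85714286 177.57142857] [ 0.63255465 -0.11259151  0.062     ]
 orange 14 [327.14285714 180.42857143] [ 0.62056921 -0.22561218  0.062     ]
 orange 16 [290.125 231.75 ] [ 0.44849869 -0.09535113  0.062     ]
 orange 15 [324. 234.] [ 0.43907908 -0.2090196   0.062     ]
scene deck ((539.162109375, 142.52923583984375), (230.79354858398438, 152.03607177734375), 13.900373458862305) [[409. 189.]
 [445.  41.]
 [669.  96.]
 [633. 244.]]
 z pct [-0.00219955  0.00339823  0.01129763]
 handle 87 [0.53986894 0.14338573 0.03124634] 0.035652992520240345 13.13979184477901
 orange 19 [240.05263158 160.52631579] [ 0.44582147 -0.20514936  0.062     ]
 orange 21 [264.28571429 171.52380952] [ 0.45580487 -0.09243279  0.062     ]
 orange 27 [199.48148148 179.2962963 ] [ 0.62731058 -0.22277486  0.062     ]
 orange 24 [223.83333333 192.41666667] [ 0.63825036 -0.10908419  0.062     ]
```

Deck centre is (0.535, 0.140) with yaw 14°. Tray centre is (0.535, -0.161) with yaw -5.3°. Measured post spacing is 184.5 x 113.7 mm against the given 184 x 114, so the height and scale check out. Moving towards the handle.

step_arm(
  delta_pos=[
    [549,-583,60],
    [549,-583,60],
    [549,-583,60],
    [549,-583,60],
    [549,-583,60],
    [549,-583,60],
    [549,-583,60],
    [549,-583,60],
  ],
  dr=[
    [0,0,0.13],
    [0,0,0.13],
    [0,0,0.13],
    [0,0,0.13],
    [0,0,0.13],
    [0,0,0.13],
    [0,0,0.13],
    [0,0,0.13],
  ],
  jaw=[0,0,0,0,0,0,0,0],
  grip_force=60,
)

```text
clock: 1.1
tcp_pos: [0.4235, -0.1397, 0.3673]
tcp_rot: [[0.97, 0.243, 0.0], [0.243, -0.97, -0.001], [0.0, 0.001, -1.0]]
wrist_force: [1.7, -0.9, -0.4]
grip_width: 1.002
finger_force: 0.0
```

```bash
cat > go.py <<'E'
from h import *
from scipy.spatial.transform import Rotation as Ro
def to(p,yaw,s=None):
    s=s or robot.get_state();R=s["tcp_rot"];c,n=np.cos(np.radians(yaw)),np.sin(np.radians(yaw))
    T=np.array([[c,n,0],[n,-c,0],[0,0,-1.]])
    print("clock %.2f"%s["clock"],"pos",np.round(s["tcp_pos"]*1000,1),"yaw %.1f"%np.degrees(np.arctan2(R[1,0],R[0,0])),
     "F",np.round(s["wrist_force"],1),"w %.2f ff %.1f"%(s["grip_width"],s["finger_force"]))
    print("dpos",np.round(R.T@(np.array(p)-s["tcp_pos"])*1000,1),"dr",np.round(Ro.from_matrix(R.T@T).as_rotvec(),3))
E
python3 -c "
from go import *
to([.535,.140,.30],14)"
```

```text
clock 1.10 pos [ 423.5 -139.7  367.3] yaw 14.1 F [ 1.7 -0.9 -0.4] w 1.00 ff 0.0
dpos [ 176.  -244.3   67.2] dr [ 0.001 -0.     0.001]
```

step_arm(
  delta_pos=[
    [176,-244,67],
    [176,-244,67],
    [176,-244,67],
    [176,-244,67],
    [176,-244,67],
    [176,-244,67],
    [176,-244,67],
    [176,-244,67],
  ],
  dr=[
    [0,0,0],
    [0,0,0],
    [0,0,0],
    [0,0,0],
    [0,0,0],
    [0,0,0],
    [0,0,0],
    [0,0,0],
  ],
  jaw=[0,0,0,0,0,0,0,0],
)

```text
clock: 2.1
tcp_pos: [0.5346, 0.1362, 0.3003]
tcp_rot: [[0.971, 0.241, -0.0], [0.241, -0.971, -0.001], [-0.001, 0.001, -1.0]]
wrist_force: [-0.6, -0.7, 1.2]
grip_width: 0.997
finger_force: 0.0
```

```bash
cat >> m.py <<'E'
def wrist():
    s=robot.get_state();c=imaging.camera("wrist")
    W=np.eye(4);W[:3,:3]=s["tcp_rot"];W[:3,3]=s["tcp_pos"];c["W"]=W@c["mount"];return s,c
def wplane(c,px,z):
    K=c["K"];px=np.atleast_2d(px).astype(float)
    v=(px-[K[0,2],K[1,2]])/[K[0,0],K[1,1]];th=np.linalg.norm(v,axis=1);k=np.sin(th)/np.maximum(th,1e-9)
    d=np.c_[v[:,0]*k,-v[:,1]*k,-np.cos(th)]@c["W"][:3,:3].T;o=c["W"][:3,3]
    return o+d*((z-o[2])/d[:,2])[:,None]
def rectblue(c,z):
    m=mask(c,(100,120,60),(125,255,255));m=cv2.morphologyEx(m,cv2.MORPH_OPEN,np.ones((3,3)))
    cn=max(cv2.findContours(m,0,1)[0],key=cv2.contourArea)[:,0]
    f=wplane if "W" in c else onplane
    return m,cv2.minAreaRect((f(c,cn,z)[:,:2]*1000).astype(np.float32))
E
python3 - <<'E'
from m import *;from go import to
s,c=wrist();cv2.imwrite("pics/w1.png",c["img"]);print(c["mount"],c["K"])
m,r=rectblue(c,.006);print(r)
to([.535,.140,.185],14)
E
```

```text
[[ 6.33651363e-04  9.48917108e-01  3.15524835e-01  8.09330237e-02]
 [ 9.99999163e-01 -2.45220369e-04 -1.27076218e-03  5.21772409e-04]
 [-1.12847486e-03  3.15525376e-01 -9.48916468e-01  3.04585475e-02]
 [ 0.00000000e+00  0.00000000e+00  0.00000000e+00  1.00000000e+00]] [[297.31863964   0.         253.71667728]
 [  0.         297.31863964 199.46958339]
 [  0.           0.           1.        ]]
((535.274658203125, 139.4175262451172), (221.6799774169922, 151.53042602539062), 13.900595664978027)
clock 2.15 pos [534.7 136.1 300.5] yaw 13.9 F [ 0.  -0.9 -0.9] w 1.00 ff 0.0
dpos [  1.3  -3.9 115.5] dr [ 0.001  0.    -0.001]
```

View pics/w1.png

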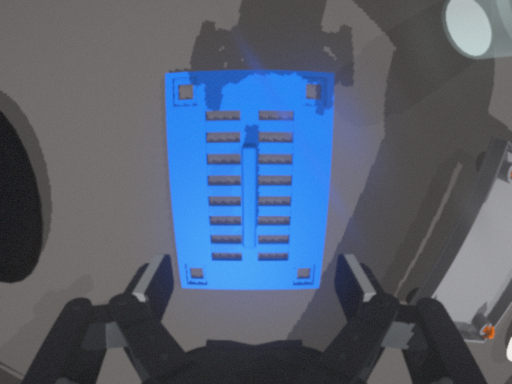

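The wrist view shows the deck centred at about (250,180) with the handle upright between the fingers. It agrees with the top view: (535.3, 139.4), yaw 13.9°. Descending.

step_arm(
  delta_pos=[
    [1,-3.5,40],
    [1,-3.5,80],
    [1,-3.5,105],
    [1,-3.5,115],
    [1,-3.5,115],
    [1,-3.5,115],
  ],
  dr=[
    [0,0,0],
    [0,0,0],
    [0,0,0],
    [0,0,0],
    [0,0,0],
    [0,0,0],
  ],
  jaw=[0,0,0,0,0,0],
)

```text
clock: 2.9
tcp_pos: [0.5355, 0.1415, 0.1866]
tcp_rot: [[0.97, 0.243, 0.002], [0.243, -0.97, 0.0], [0.002, 0.0, -1.0]]
wrist_force: [0.6, -0.3, -0.3]
grip_width: 1.003
finger_force: 0.0
```

```bash
python3 -c "
from go import *
to([.535,.1395,.185],13.9)"
```

```text
clock 2.90 pos [535.5 141.5 186.6] yaw 14.0 F [ 0.6 -0.3 -0.3] w 1.00 ff 0.0
dpos [-0.9  1.9  1.6] dr [ 0.    -0.002  0.003]
```

step_arm(
  delta_pos=[
    [0,1.5,1.5],
    [0,1.5,1.5],
    [0,1.5,1.5],
    [0,1.5,1.5],
    [0,1.5,1.5],
    [0,1.5,1.5],
    [0,1.5,1.5],
    [0,1.5,1.5],
  ],
  dr=[
    [0,0,0],
    [0,0,0],
    [0,0,0],
    [0,0,0],
    [0,0,0],
    [0,0,0],
    [0,0,0],
    [0,0,0],
  ],
  jaw=[120,200,255,255,255,255,255,255],
  grip_force=60,
)

```text
clock: 3.9
tcp_pos: [0.5352, 0.1403, 0.1841]
tcp_rot: [[0.97, 0.243, 0.0], [0.243, -0.97, 0.0], [0.0, 0.0, -1.0]]
wrist_force: [-1.4, -0.2, 4.9]
grip_width: 0.128
finger_force: 59.2
```

step_arm(
  delta_pos=[
    [0,0,-20],
    [0,0,-60],
    [0,0,-100],
    [0,0,-120],
    [0,0,-120],
    [0,0,-120],
  ],
  dr=[
    [0,0,0],
    [0,0,0],
    [0,0,0],
    [0,0,0],
    [0,0,0],
    [0,0,0],
  ],
  jaw=[255,255,255,255,255,255],
)

```text
clock: 4.65
tcp_pos: [0.5345, 0.1396, 0.3026]
tcp_rot: [[0.97, 0.243, -0.002], [0.243, -0.97, -0.001], [-0.002, 0.0, -1.0]]
wrist_force: [-0.5, -0.2, -2.8]
grip_width: 0.13
finger_force: 58.9
```

```bash
python3 - <<'E'
from m import *;from go import to
to([.535,-.161,.305],-5.3)
s,c=wrist();cv2.imwrite("pics/w2.png",c["img"])
m,r=rectblue(c,.306-.155-.029+.006);print(r)
E
```

```text
clock 4.65 pos [534.5 139.6 302.6] yaw 14.1 F [-0.5 -0.2 -2.8] w 0.13 ff 58.9
dpos [-72.6 291.7  -2.2] dr [0.001 0.002 0.338]
((553.613037109375, 141.96905517578125), (180.61424255371094, 150.2744140625), 13.980945587158203)
```

View pics/w2.png

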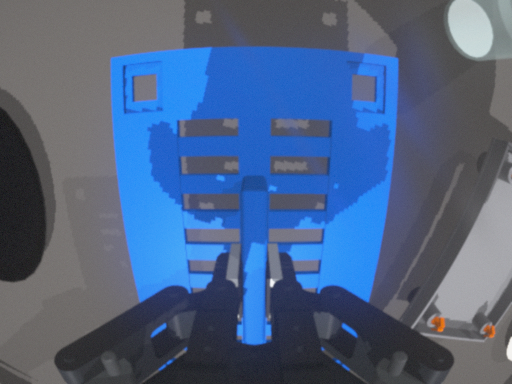

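The deck is held and level, its front edge within about 1 mm of where it should be; front holes show at (145,87) and (364,88). Carrying it to the tray.

step_arm(
  delta_pos=[
    [-18,72,-2],
    [-36,146,-2],
    [-54,219,-2],
    [-73,292,-2],
    [-73,292,-2],
    [-73,292,-2],
    [-73,292,-2],
    [-73,292,-2],
  ],
  dr=[
    [0,0,0.085],
    [0,0,0.17],
    [0,0,0.255],
    [0,0,0.338],
    [0,0,0.338],
    [0,0,0.338],
    [0,0,0.338],
    [0,0,0.338],
  ],
  jaw=[255,255,255,255,255,255,255,255],
)

```text
clock: 5.7
tcp_pos: [0.5354, -0.1589, 0.3052]
tcp_rot: [[0.996, -0.089, -0.001], [-0.089, -0.996, 0.001], [-0.001, -0.001, -1.0]]
wrist_force: [-0.2, 0.7, -1.6]
grip_width: 0.127
finger_force: 59.1
```

```bash
python3 - <<'E'
from m import *;from go import to
to([.5352,-.1606,.270],-5.3)
s,c=wrist();cv2.imwrite("pics/w3.png",c["img"])
for A,ce in blobs(mask(c,(3,120,60),(18,255,255)),4): print(A,ce,wplane(c,ce,.066)[0])
th=np.radians(-5.3);u=np.array([np.cos(th),np.sin(th)]);v=np.array([-u[1],u[0]])
for k in(57,-57): print("post exp",np.array([535.2,-160.6])+92*u+k*v)
E
```

```text
clock 5.70 pos [ 535.4 -158.9  305.2] yaw -5.1 F [-0.2  0.7 -1.6] w 0.13 ff 59.1
dpos [ 0.   1.7 35.2] dr [-0.001  0.001  0.003]
post exp [ 632.07179572 -112.34178625]
post exp [ 621.54154875 -225.85440184]
```

View pics/w3.png

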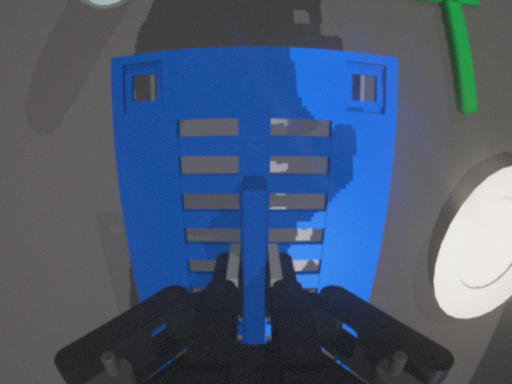

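step_arm(
  delta_pos=[
    [0,1.5,20],
    [0,1.5,40],
    [0,1.5,43],
    [0,1.5,43],
    [0,1.5,43],
  ],
  dr=[
    [0,0,0.003],
    [0,0,0.003],
    [0,0,0.003],
    [0,0,0.003],
    [0,0,0.003],
  ],
  jaw=[255,255,255,255,255],
)

```text
clock: 6.38
tcp_pos: [0.5356, -0.1623, 0.2633]
tcp_rot: [[0.995, -0.095, 0.001], [-0.095, -0.995, -0.0], [0.001, 0.0, -1.0]]
wrist_force: [-0.8, -0.1, -2.0]
grip_width: 0.128
finger_force: 59.0
```

```bash
python3 - <<'E'
from m import *;from go import to
to([.5352,-.1606,.262],-5.3)
s,c=wrist();b=imaging.camera("scene");a=imaging.camera("top")
w=cv2.resize(c["img"][40:130,90:420],(800,218),interpolation=2)
S=cv2.resize(b["img"][130:230,170:303],(400,300),interpolation=2)
t=cv2.resize(a["img"][150:258,240:384],(400,300),interpolation=2)
cv2.imwrite("pics/w4.png",np.vstack([w,np.hstack([S,t])]))
for n,C in(("s",b),("t",a)):
  z=.262-.184+.006
  print(n,rectblue(C,z)[1])
E
```

```text
clock 6.38 pos [ 535.6 -162.3  263.3] yaw -5.4 F [-0.8 -0.1 -2. ] w 0.13 ff 59.0
dpos [-0.6 -1.6  1.3] dr [ 0.    -0.001 -0.003]
s ((538.7623291015625, -160.8599395751953), (162.018798828125, 229.923583984375), 84.0242919921875)
t ((535.1497192382812, -161.639892578125), (149.21694946289062, 221.35752868652344), 84.56624603271484)
```

View pics/w4.png

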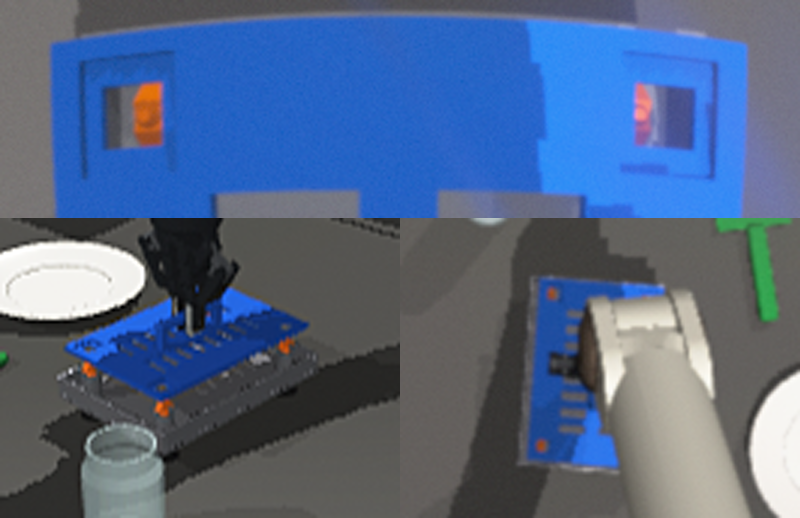

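Both front posts show through their holes, at (148,113) and (642,102) in the top strip. Their midpoint is about 6 px left of the holes' midpoint, so the deck needs about 1.3 mm towards world +y, matching the state reading. I'll correct and lower.

step_arm(
  delta_pos=[
    [-0.5,-1.5,0],
    [-0.5,-1.5,4],
    [-0.5,-1.5,8],
    [-0.5,-1.5,11],
    [-0.5,-1.5,14],
    [-0.5,-1.5,16],
    [-0.5,-1.5,16],
  ],
  dr=[
    [0,0,0],
    [0,0,0],
    [0,0,0],
    [0,0,0],
    [0,0,0],
    [0,0,0],
    [0,0,0],
  ],
  jaw=[255,255,255,255,255,255,255],
)

```text
clock: 7.4
tcp_pos: [0.5353, -0.1608, 0.247]
tcp_rot: [[0.995, -0.095, 0.001], [-0.095, -0.995, -0.0], [0.001, -0.0, -1.0]]
wrist_force: [1.9, -0.4, -1.2]
grip_width: 0.128
finger_force: 59.3
```

```bash
python3 - <<'E'
from m import *;from go import to
to([.5352,-.1606,.245],-5.3)
E
```

```text
clock 7.40 pos [ 535.3 -160.8  247. ] yaw -5.4 F [ 1.9 -0.4 -1.2] w 0.13 ff 59.3
dpos [-0.1 -0.1  2. ] dr [-0.    -0.001 -0.003]
```

step_arm(
  delta_pos=[
    [0,0,1],
    [0,0,2],
    [0,0,3],
    [0,0,3],
  ],
  dr=[
    [0,0,0],
    [0,0,0],
    [0,0,0],
    [0,0,0],
  ],
  jaw=[255,255,255,255],
)

```text
clock: 7.9
tcp_pos: [0.5355, -0.1608, 0.2443]
tcp_rot: [[0.995, -0.095, 0.002], [-0.095, -0.995, -0.0], [0.002, 0.0, -1.0]]
wrist_force: [3.3, -0.6, 1.6]
grip_width: 0.128
finger_force: 59.6
```

The force change shows light contact on the barbs. Releasing and backing off.

step_arm(
  delta_pos=[
    [0,0,0],
    [0,0,0],
    [0,0,0],
    [0,0,-5],
    [0,0,-30],
    [0,0,-60],
    [0,0,-60],
    [0,0,-60],
  ],
  dr=[
    [0,0,0],
    [0,0,0],
    [0,0,0],
    [0,0,0],
    [0,0,0],
    [0,0,0],
    [0,0,0],
    [0,0,0],
  ],
  jaw=[80,0,0,0,0,0,0,0],
)

```text
clock: 8.9
tcp_pos: [0.5346, -0.1609, 0.3037]
tcp_rot: [[0.995, -0.095, -0.0], [-0.095, -0.995, -0.0], [-0.0, 0.0, -1.0]]
wrist_force: [-0.5, 0.4, 0.1]
grip_width: 0.999
finger_force: 0.0
```

```bash
cat >> go.py <<'E'
def dk(x,y,c=(535.2,-160.8),yaw=-5.35):
    t=np.radians(yaw);return np.array([c[0]+x*np.cos(t)-y*np.sin(t),c[1]+x*np.sin(t)+y*np.cos(t)])/1000
E
python3 - <<'E'
from m import *;from go import *
s,c=wrist();b=imaging.camera("scene")
m,r=rectblue(c,.068);print(r)
K=cloud(b);mm=rectblue(b,.068)[0]
S=cv2.resize(b["img"][130:230,170:303],(399,300),interpolation=2)
w=cv2.resize(c["img"],(400,300))
cv2.imwrite("pics/w5.png",np.hstack([S,w]))
to([*dk(-66,57),.30],-5.35)
to([*dk(66,57),.30],-5.35)
E
```

```text
((536.8583374023438, -167.11961364746094), (160.80902099609375, 219.803955078125), 84.78659057617188)
clock 9.00 pos [ 534.3 -160.8  303. ] yaw -5.5 F [-0.7  0.6 -0.1] w 1.00 ff 0.0
dpos [-65.2 -56.9   3.1] dr [-0.     0.002 -0.002]
clock 9.00 pos [ 534.3 -160.8  303. ] yaw -5.5 F [-0.7  0.6 -0.1] w 1.00 ff 0.0
dpos [ 66.8 -57.2   2.9] dr [-0.     0.002 -0.002]
```

View pics/w5.png

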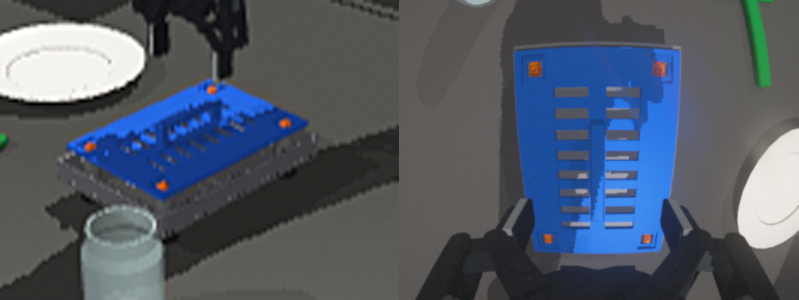

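All four orange post tips show through the four holes: (534,68), (659,69), (547,239), (647,239) in the right half. Next I'll close the fingers and press at corner 0 (deck x +66, y +57).

step_arm(
  delta_pos=[
    [33,-28,0],
    [67,-57,0],
    [67,-57,0],
    [67,-57,20],
    [67,-57,40],
    [67,-57,54],
    [67,-57,56],
    [67,-57,56],
  ],
  dr=[
    [0,0,0],
    [0,0,0],
    [0,0,0],
    [0,0,0],
    [0,0,0],
    [0,0,0],
    [0,0,0],
    [0,0,0],
  ],
  jaw=[255,255,255,255,255,255,255,255],
)

```text
clock: 10.0
tcp_pos: [0.607, -0.1106, 0.2479]
tcp_rot: [[0.995, -0.095, 0.0], [-0.095, -0.995, 0.0], [0.0, -0.0, -1.0]]
wrist_force: [-0.4, -0.4, -0.5]
grip_width: -0.001
finger_force: 0.0
```

step_arm(
  delta_pos=[
    [0,0,1],
    [0,0,2],
    [0,0,3],
    [0,0,4],
    [0,0,5],
    [0,0,5],
  ],
  dr=[
    [0,0,0],
    [0,0,0],
    [0,0,0],
    [0,0,0],
    [0,0,0],
    [0,0,0],
  ],
  jaw=[255,255,255,255,255,255],
)

```text
clock: 10.75
tcp_pos: [0.607, -0.1104, 0.2427]
tcp_rot: [[0.995, -0.095, -0.0], [-0.095, -0.995, 0.0], [-0.0, -0.0, -1.0]]
wrist_force: [0.4, -0.5, 0.4]
grip_width: -0.002
finger_force: 0.0
```

step_arm(
  delta_pos=[
    [0,0,1],
    [0,0,2],
    [0,0,3],
    [0,0,3],
  ],
  dr=[
    [0,0,0],
    [0,0,0],
    [0,0,0],
    [0,0,0],
  ],
  jaw=[255,255,255,255],
)

```text
clock: 11.25
tcp_pos: [0.607, -0.1104, 0.2398]
tcp_rot: [[0.995, -0.095, -0.0], [-0.095, -0.995, 0.0], [-0.0, -0.0, -1.0]]
wrist_force: [-0.4, 0.1, 0.5]
grip_width: 0.006
finger_force: 0.1
```

step_arm(
  delta_pos=[
    [0,0,0.7],
    [0,0,1.4],
    [0,0,2],
    [0,0,2],
  ],
  dr=[
    [0,0,0],
    [0,0,0],
    [0,0,0],
    [0,0,0],
  ],
  jaw=[255,255,255,255],
)

```text
clock: 11.75
tcp_pos: [0.607, -0.1104, 0.238]
tcp_rot: [[0.995, -0.095, 0.0], [-0.095, -0.995, -0.0], [0.0, 0.0, -1.0]]
wrist_force: [-1.7, -0.0, 2.1]
grip_width: 0.0
finger_force: 1.2
```

step_arm(
  delta_pos=[
    [0,0,0.7],
    [0,0,1.4],
    [0,0,2],
    [0,0,2],
  ],
  dr=[
    [0,0,0],
    [0,0,0],
    [0,0,0],
    [0,0,0],
  ],
  jaw=[255,255,255,255],
)

```text
clock: 12.25
tcp_pos: [0.6071, -0.1104, 0.236]
tcp_rot: [[0.995, -0.095, 0.0], [-0.095, -0.995, -0.0], [0.0, -0.0, -1.0]]
wrist_force: [-0.8, 0.5, 4.3]
grip_width: 0.001
finger_force: 2.3
```

step_arm(
  delta_pos=[
    [0,0,0.7],
    [0,0,1.4],
    [0,0,2],
    [0,0,2],
  ],
  dr=[
    [0,0,0],
    [0,0,0],
    [0,0,0],
    [0,0,0],
  ],
  jaw=[255,255,255,255],
)

```text
clock: 12.75
tcp_pos: [0.6072, -0.1104, 0.2342]
tcp_rot: [[0.995, -0.095, 0.0], [-0.095, -0.995, -0.0], [0.0, 0.0, -1.0]]
wrist_force: [-1.0, -0.4, 6.5]
grip_width: -0.0
finger_force: 3.1
```

step_arm(
  delta_pos=[
    [0,0,1],
    [0,0,2],
    [0,0,3],
    [0,0,3],
  ],
  dr=[
    [0,0,0],
    [0,0,0],
    [0,0,0],
    [0,0,0],
  ],
  jaw=[255,255,255,255],
)

```text
clock: 13.25
tcp_pos: [0.6073, -0.1103, 0.2315]
tcp_rot: [[0.995, -0.095, 0.001], [-0.095, -0.995, -0.0], [0.001, 0.0, -1.0]]
wrist_force: [-2.9, 0.3, 8.0]
grip_width: 0.002
finger_force: 4.1
```

step_arm(
  delta_pos=[
    [0,0,0.7],
    [0,0,1.4],
    [0,0,2],
    [0,0,2],
  ],
  dr=[
    [0,0,0],
    [0,0,0],
    [0,0,0],
    [0,0,0],
  ],
  jaw=[255,255,255,255],
)

```text
clock: 13.75
tcp_pos: [0.6072, -0.1103, 0.229]
tcp_rot: [[0.995, -0.095, 0.001], [-0.095, -0.995, 0.0], [0.001, -0.0, -1.0]]
wrist_force: [-0.9, -0.0, 4.8]
grip_width: 0.0
finger_force: 2.5
```

step_arm(
  delta_pos=[
    [0,0,1],
    [0,0,2],
    [0,0,3],
    [0,0,3],
  ],
  dr=[
    [0,0,0],
    [0,0,0],
    [0,0,0],
    [0,0,0],
  ],
  jaw=[255,255,255,255],
)

```text
clock: 14.25
tcp_pos: [0.6073, -0.1103, 0.2265]
tcp_rot: [[0.995, -0.095, 0.001], [-0.095, -0.995, -0.0], [0.001, 0.0, -1.0]]
wrist_force: [-1.8, 1.0, 9.2]
grip_width: 0.003
finger_force: 4.4
```

```bash
python3 - <<'E'
from m import *;from go import *
b=imaging.camera("scene")
cv2.imwrite("pics/w6.png",cv2.resize(b["img"][135:215,175:295],(800,533),interpolation=2))
P=cloud(b);m=rectblue(b,.06)[0]>0
q=P[m&(P[...,2]<.09)&(P[...,2]>.03)]*1000
t=np.radians(-5.35);R=np.array([[np.cos(t),np.sin(t)],[-np.sin(t),np.cos(t)]])
L=(q[:,:2]-[539,-158])@R.T;z=q[:,2]
k=np.hypot(L[:,0],L[:,1])>75
A=np.c_[L,np.ones(len(L))][k];s=np.linalg.lstsq(A,z[k],rcond=None)[0]
for x,y in((92,57),(-92,57),(-92,-57),(92,-57)):print(x,y,s@[x,y,1])
to([0,0,0],0)
E
```

```text
92 57 48.34754702658023
-92 57 57.02595654796332
-92 -57 66.08719467633155
92 -57 57.40878515494846
clock 14.30 pos [ 607.3 -110.3  226.5] yaw -5.4 F [-0.5 -0.4  9.4] w -0.00 ff 4.3
dpos [-615.2  -52.1  226. ] dr [ 0.    -0.001 -0.095]
```

View pics/w6.png

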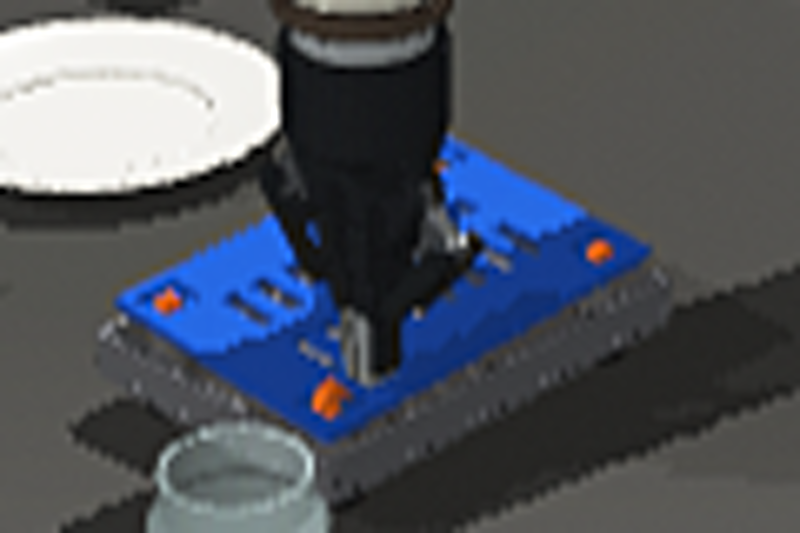

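At (328,397) the corner-0 post stands well above the deck with its barb open. The force dropped from 8.0 to 4.8 N at the click and then rose again, so corner 0 is home. Now corner 1.

step_arm(
  delta_pos=[
    [0,0,-20],
    [0,0,-40],
    [-66,0,-40],
    [-132,0,-40],
    [-132,0,-40],
    [-132,0,-25],
    [-132,0,-17],
    [-132,0,-17],
  ],
  dr=[
    [0,0,0],
    [0,0,0],
    [0,0,0],
    [0,0,0],
    [0,0,0],
    [0,0,0],
    [0,0,0],
    [0,0,0],
  ],
  jaw=[255,255,255,255,255,255,255,255],
)

```text
clock: 15.3
tcp_pos: [0.4765, -0.0977, 0.2419]
tcp_rot: [[0.995, -0.095, -0.001], [-0.095, -0.995, 0.001], [-0.001, -0.001, -1.0]]
wrist_force: [0.6, 0.9, 0.1]
grip_width: 0.002
finger_force: 0.0
```

step_arm(
  delta_pos=[
    [0,0,1],
    [0,0,2],
    [0,0,3],
    [0,0,4],
    [0,0,5],
    [0,0,5],
  ],
  dr=[
    [0,0,0],
    [0,0,0],
    [0,0,0],
    [0,0,0],
    [0,0,0],
    [0,0,0],
  ],
  jaw=[255,255,255,255,255,255],
)

```text
clock: 16.05
tcp_pos: [0.4757, -0.0978, 0.238]
tcp_rot: [[0.995, -0.095, 0.0], [-0.095, -0.995, -0.0], [0.0, 0.0, -1.0]]
wrist_force: [0.5, 0.2, 0.7]
grip_width: -0.004
finger_force: 0.5
```

step_arm(
  delta_pos=[
    [0,0,1],
    [0,0,2],
    [0,0,3],
    [0,0,3],
  ],
  dr=[
    [0,0,0],
    [0,0,0],
    [0,0,0],
    [0,0,0],
  ],
  jaw=[255,255,255,255],
)

```text
clock: 16.55
tcp_pos: [0.4757, -0.0978, 0.235]
tcp_rot: [[0.995, -0.095, 0.0], [-0.095, -0.995, -0.0], [0.0, 0.0, -1.0]]
wrist_force: [0.1, 0.3, 4.3]
grip_width: 0.003
finger_force: 2.0
```

step_arm(
  delta_pos=[
    [0,0,1],
    [0,0,2],
    [0,0,3],
    [0,0,3],
  ],
  dr=[
    [0,0,0],
    [0,0,0],
    [0,0,0],
    [0,0,0],
  ],
  jaw=[255,255,255,255],
)

```text
clock: 17.05
tcp_pos: [0.4757, -0.0978, 0.232]
tcp_rot: [[0.995, -0.095, 0.0], [-0.095, -0.995, -0.0], [0.0, 0.0, -1.0]]
wrist_force: [-0.5, -0.1, 6.5]
grip_width: 0.0
finger_force: 3.0
```

step_arm(
  delta_pos=[
    [0,0,0.7],
    [0,0,1.4],
    [0,0,2],
    [0,0,2],
  ],
  dr=[
    [0,0,0],
    [0,0,0],
    [0,0,0],
    [0,0,0],
  ],
  jaw=[255,255,255,255],
)

```text
clock: 17.55
tcp_pos: [0.4755, -0.0979, 0.2296]
tcp_rot: [[0.995, -0.095, -0.0], [-0.095, -0.995, 0.0], [-0.0, -0.0, -1.0]]
wrist_force: [-1.1, -1.0, 2.3]
grip_width: -0.003
finger_force: 0.9
```

step_arm(
  delta_pos=[
    [0,0,0.7],
    [0,0,1.4],
    [0,0,2],
    [0,0,2],
  ],
  dr=[
    [0,0,0],
    [0,0,0],
    [0,0,0],
    [0,0,0],
  ],
  jaw=[255,255,255,255],
)

```text
clock: 18.05
tcp_pos: [0.4756, -0.0979, 0.2279]
tcp_rot: [[0.995, -0.095, -0.0], [-0.095, -0.995, -0.0], [-0.0, 0.0, -1.0]]
wrist_force: [-0.3, -0.3, 4.7]
grip_width: -0.001
finger_force: 2.2
```

Corner 1 clicked, with the force dropping from 6.5 to 2.3 N. I'll seat it a little more, then go over the handle to corner 2.

step_arm(
  delta_pos=[
    [0,0,1],
    [0,0,2],
    [0,0,3],
    [0,0,3],
  ],
  dr=[
    [0,0,0],
    [0,0,0],
    [0,0,0],
    [0,0,0],
  ],
  jaw=[255,255,255,255],
)

```text
clock: 18.55
tcp_pos: [0.4756, -0.0979, 0.2252]
tcp_rot: [[0.995, -0.095, -0.0], [-0.095, -0.995, -0.0], [-0.0, 0.0, -1.0]]
wrist_force: [-2.4, -0.6, 8.8]
grip_width: -0.001
finger_force: 4.2
```

step_arm(
  delta_pos=[
    [0,0,-30],
    [0,0,-60],
    [0,0,-65],
    [0,57,-65],
    [0,114,-65],
    [0,114,-60],
    [0,114,-35],
    [0,114,-26],
  ],
  dr=[
    [0,0,0],
    [0,0,0],
    [0,0,0],
    [0,0,0],
    [0,0,0],
    [0,0,0],
    [0,0,0],
    [0,0,0],
  ],
  jaw=[255,255,255,255,255,255,255,255],
)

```text
clock: 19.55
tcp_pos: [0.4638, -0.2103, 0.2488]
tcp_rot: [[0.996, -0.094, -0.003], [-0.094, -0.996, 0.002], [-0.003, -0.002, -1.0]]
wrist_force: [-0.9, 0.1, 0.3]
grip_width: 0.003
finger_force: 0.0
```

step_arm(
  delta_pos=[
    [0,0,1],
    [0,0,2],
    [0,0,3],
    [0,0,4],
    [0,0,5],
    [0,0,5],
  ],
  dr=[
    [0,0,0],
    [0,0,0],
    [0,0,0],
    [0,0,0],
    [0,0,0],
    [0,0,0],
  ],
  jaw=[255,255,255,255,255,255],
)

```text
clock: 20.3
tcp_pos: [0.4647, -0.2114, 0.2459]
tcp_rot: [[0.995, -0.095, 0.0], [-0.095, -0.995, -0.0], [0.0, 0.0, -1.0]]
wrist_force: [0.4, 0.1, -0.7]
grip_width: 0.001
finger_force: 0.0
```

step_arm(
  delta_pos=[
    [0,0,1],
    [0,0,2],
    [0,0,3],
    [0,0,4],
    [0,0,4],
  ],
  dr=[
    [0,0,0],
    [0,0,0],
    [0,0,0],
    [0,0,0],
    [0,0,0],
  ],
  jaw=[255,255,255,255,255],
)

```text
clock: 20.92
tcp_pos: [0.4647, -0.2113, 0.2418]
tcp_rot: [[0.995, -0.095, -0.0], [-0.095, -0.995, 0.0], [-0.0, -0.0, -1.0]]
wrist_force: [-0.9, -0.3, -0.3]
grip_width: -0.003
finger_force: 0.0
```

step_arm(
  delta_pos=[
    [0,0,1],
    [0,0,2],
    [0,0,3],
    [0,0,3],
  ],
  dr=[
    [0,0,0],
    [0,0,0],
    [0,0,0],
    [0,0,0],
  ],
  jaw=[255,255,255,255],
)

```text
clock: 21.42
tcp_pos: [0.4648, -0.2114, 0.2389]
tcp_rot: [[0.995, -0.095, 0.0], [-0.095, -0.995, -0.0], [0.0, 0.0, -1.0]]
wrist_force: [-1.9, -0.1, 1.8]
grip_width: -0.002
finger_force: 0.9
```

step_arm(
  delta_pos=[
    [0,0,1],
    [0,0,2],
    [0,0,3],
    [0,0,3],
  ],
  dr=[
    [0,0,0],
    [0,0,0],
    [0,0,0],
    [0,0,0],
  ],
  jaw=[255,255,255,255],
)

```text
clock: 21.92
tcp_pos: [0.4649, -0.2115, 0.236]
tcp_rot: [[0.995, -0.095, 0.0], [-0.095, -0.995, -0.0], [0.0, 0.0, -1.0]]
wrist_force: [-1.3, -0.4, 4.9]
grip_width: 0.001
finger_force: 2.3
```

step_arm(
  delta_pos=[
    [0,0,1],
    [0,0,2],
    [0,0,3],
    [0,0,3],
  ],
  dr=[
    [0,0,0],
    [0,0,0],
    [0,0,0],
    [0,0,0],
  ],
  jaw=[255,255,255,255],
)

```text
clock: 22.42
tcp_pos: [0.4649, -0.2115, 0.2332]
tcp_rot: [[0.995, -0.095, 0.0], [-0.095, -0.995, -0.0], [0.0, 0.0, -1.0]]
wrist_force: [-1.6, -0.5, 6.3]
grip_width: 0.001
finger_force: 3.5
```

step_arm(
  delta_pos=[
    [0,0,0.7],
    [0,0,1.4],
    [0,0,2],
    [0,0,2],
  ],
  dr=[
    [0,0,0],
    [0,0,0],
    [0,0,0],
    [0,0,0],
  ],
  jaw=[255,255,255,255],
)

```text
clock: 22.92
tcp_pos: [0.4649, -0.2116, 0.2314]
tcp_rot: [[0.995, -0.095, 0.0], [-0.095, -0.995, -0.001], [0.0, 0.001, -1.0]]
wrist_force: [-1.3, 0.7, 9.3]
grip_width: -0.002
finger_force: 4.4
```

step_arm(
  delta_pos=[
    [0,0,0.7],
    [0,0,1.4],
    [0,0,2],
    [0,0,2],
  ],
  dr=[
    [0,0,0],
    [0,0,0],
    [0,0,0],
    [0,0,0],
  ],
  jaw=[255,255,255,255],
)

```text
clock: 23.42
tcp_pos: [0.4649, -0.2116, 0.2295]
tcp_rot: [[0.995, -0.095, 0.0], [-0.095, -0.995, -0.001], [0.0, 0.001, -1.0]]
wrist_force: [-3.6, -0.2, 10.7]
grip_width: 0.003
finger_force: 5.1
```

step_arm(
  delta_pos=[
    [0,0,0.7],
    [0,0,1.4],
    [0,0,2],
    [0,0,2],
  ],
  dr=[
    [0,0,0],
    [0,0,0],
    [0,0,0],
    [0,0,0],
  ],
  jaw=[255,255,255,255],
)

```text
clock: 23.92
tcp_pos: [0.4649, -0.2118, 0.2275]
tcp_rot: [[0.995, -0.095, 0.0], [-0.095, -0.995, -0.001], [0.001, 0.001, -1.0]]
wrist_force: [-1.7, -0.2, 8.0]
grip_width: 0.006
finger_force: 4.6
```

step_arm(
  delta_pos=[
    [0,0,0.7],
    [0,0,1.4],
    [0,0,2],
    [0,0,2],
  ],
  dr=[
    [0,0,0],
    [0,0,0],
    [0,0,0],
    [0,0,0],
  ],
  jaw=[255,255,255,255],
)

```text
clock: 24.42
tcp_pos: [0.465, -0.2118, 0.2252]
tcp_rot: [[0.995, -0.095, 0.001], [-0.095, -0.995, -0.001], [0.001, 0.001, -1.0]]
wrist_force: [-1.1, -1.5, 7.4]
grip_width: -0.003
finger_force: 3.4
```

step_arm(
  delta_pos=[
    [0,0,0.7],
    [0,0,1.4],
    [0,0,2],
    [0,0,2],
  ],
  dr=[
    [0,0,0],
    [0,0,0],
    [0,0,0],
    [0,0,0],
  ],
  jaw=[255,255,255,255],
)

```text
clock: 24.92
tcp_pos: [0.465, -0.2118, 0.2235]
tcp_rot: [[0.995, -0.095, 0.001], [-0.095, -0.995, -0.001], [0.001, 0.001, -1.0]]
wrist_force: [-2.4, -1.4, 10.1]
grip_width: 0.0
finger_force: 4.8
```

step_arm(
  delta_pos=[
    [0,0,0.7],
    [0,0,1.4],
    [0,0,2],
    [0,0,2],
  ],
  dr=[
    [0,0,0],
    [0,0,0],
    [0,0,0],
    [0,0,0],
  ],
  jaw=[255,255,255,255],
)

```text
clock: 25.42
tcp_pos: [0.465, -0.2118, 0.2217]
tcp_rot: [[0.995, -0.095, 0.001], [-0.095, -0.995, -0.001], [0.001, 0.001, -1.0]]
wrist_force: [-1.8, -1.3, 12.5]
grip_width: 0.006
finger_force: 6.2
```

Corner 2 clicked too: the force fell from 10.7 to 7.4 N, then rose linearly. Now corner 3.

step_arm(
  delta_pos=[
    [0,0,-20],
    [0,0,-45],
    [66,0,-45],
    [132,0,-45],
    [132,0,-45],
    [132,0,-30],
    [132,0,-22],
    [132,0,-22],
  ],
  dr=[
    [0,0,0],
    [0,0,0],
    [0,0,0],
    [0,0,0],
    [0,0,0],
    [0,0,0],
    [0,0,0],
    [0,0,0],
  ],
  jaw=[255,255,255,255,255,255,255,255],
)

```text
clock: 26.42
tcp_pos: [0.5943, -0.224, 0.2413]
tcp_rot: [[0.995, -0.095, -0.004], [-0.095, -0.995, 0.001], [-0.004, -0.0, -1.0]]
wrist_force: [-0.1, 0.6, 0.5]
grip_width: -0.0
finger_force: 0.0
```

step_arm(
  delta_pos=[
    [0,0,1],
    [0,0,2],
    [0,0,3],
    [0,0,4],
    [0,0,4],
  ],
  dr=[
    [0,0,0],
    [0,0,0],
    [0,0,0],
    [0,0,0],
    [0,0,0],
  ],
  jaw=[255,255,255,255,255],
)

```text
clock: 27.05
tcp_pos: [0.5962, -0.2238, 0.2388]
tcp_rot: [[0.995, -0.095, -0.0], [-0.095, -0.995, 0.0], [-0.0, -0.0, -1.0]]
wrist_force: [-0.4, 0.1, 0.1]
grip_width: -0.001
finger_force: 0.0
```

step_arm(
  delta_pos=[
    [0,0,1],
    [0,0,2],
    [0,0,3],
    [0,0,3],
  ],
  dr=[
    [0,0,0],
    [0,0,0],
    [0,0,0],
    [0,0,0],
  ],
  jaw=[255,255,255,255],
)

```text
clock: 27.55
tcp_pos: [0.5961, -0.2238, 0.2357]
tcp_rot: [[0.995, -0.095, -0.0], [-0.095, -0.995, 0.0], [-0.0, -0.0, -1.0]]
wrist_force: [0.4, 0.1, 0.2]
grip_width: 0.001
finger_force: 0.0
```

step_arm(
  delta_pos=[
    [0,0,1],
    [0,0,2],
    [0,0,3],
    [0,0,3],
  ],
  dr=[
    [0,0,0],
    [0,0,0],
    [0,0,0],
    [0,0,0],
  ],
  jaw=[255,255,255,255],
)

```text
clock: 28.05
tcp_pos: [0.5961, -0.2239, 0.2327]
tcp_rot: [[0.995, -0.095, -0.0], [-0.095, -0.995, 0.0], [-0.0, -0.0, -1.0]]
wrist_force: [-0.4, -0.2, 0.2]
grip_width: 0.0
finger_force: 0.0
```

step_arm(
  delta_pos=[
    [0,0,1],
    [0,0,2],
    [0,0,3],
    [0,0,3],
  ],
  dr=[
    [0,0,0],
    [0,0,0],
    [0,0,0],
    [0,0,0],
  ],
  jaw=[255,255,255,255],
)

```text
clock: 28.55
tcp_pos: [0.5961, -0.2239, 0.2297]
tcp_rot: [[0.995, -0.095, -0.0], [-0.095, -0.995, 0.0], [-0.0, -0.0, -1.0]]
wrist_force: [-0.7, 0.3, 0.5]
grip_width: 0.001
finger_force: 0.0
```

step_arm(
  delta_pos=[
    [0,0,1],
    [0,0,2],
    [0,0,3],
    [0,0,3],
  ],
  dr=[
    [0,0,0],
    [0,0,0],
    [0,0,0],
    [0,0,0],
  ],
  jaw=[255,255,255,255],
)

```text
clock: 29.05
tcp_pos: [0.5962, -0.2239, 0.2271]
tcp_rot: [[0.995, -0.095, 0.0], [-0.095, -0.995, -0.0], [0.0, 0.0, -1.0]]
wrist_force: [-2.7, 0.6, 4.0]
grip_width: -0.0
finger_force: 2.0
```

Contact came only at about 0.229, the home height, so corner 3 probably went through together with corner 2. I'll press on to about 11 N to confirm, then look.

step_arm(
  delta_pos=[
    [0,0,1],
    [0,0,2],
    [0,0,3],
    [0,0,3],
  ],
  dr=[
    [0,0,0],
    [0,0,0],
    [0,0,0],
    [0,0,0],
  ],
  jaw=[255,255,255,255],
)

```text
clock: 29.55
tcp_pos: [0.5963, -0.2238, 0.2245]
tcp_rot: [[0.995, -0.095, 0.0], [-0.095, -0.995, -0.0], [0.0, 0.0, -1.0]]
wrist_force: [-2.2, 0.3, 8.3]
grip_width: -0.001
finger_force: 4.0
```

step_arm(
  delta_pos=[
    [0,0,1],
    [0,0,2],
    [0,0,2],
  ],
  dr=[
    [0,0,0],
    [0,0,0],
    [0,0,0],
  ],
  jaw=[255,255,255],
)

```text
clock: 29.92
tcp_pos: [0.5963, -0.2238, 0.2228]
tcp_rot: [[0.995, -0.095, 0.0], [-0.095, -0.995, -0.001], [0.0, 0.001, -1.0]]
wrist_force: [-4.4, 1.1, 11.2]
grip_width: 0.001
finger_force: 5.3
```

step_arm(
  delta_pos=[
    [0,0,-30],
    [0,0,-60],
    [-40,0,-100],
    [-66,-57,-120],
    [-66,-57,-120],
    [-66,-57,-120],
  ],
  dr=[
    [0,0,0],
    [0,0,0],
    [0,0,0],
    [0,0,0],
    [0,0,0],
    [0,0,0],
  ],
  jaw=[255,255,255,255,255,255],
)

```text
clock: 30.68
tcp_pos: [0.536, -0.1607, 0.342]
tcp_rot: [[0.996, -0.094, 0.001], [-0.094, -0.996, -0.001], [0.001, 0.001, -1.0]]
wrist_force: [-0.6, -0.9, 0.7]
grip_width: 0.0
finger_force: 0.0
```

```bash
python3 - <<'E'
from m import *;from go import *
s,c=wrist();b=imaging.camera("scene")
S=cv2.resize(b["img"][135:215,175:295],(600,400),interpolation=2)
w=c["img"][60:320,130:390];w=cv2.resize(w,(400,400))
cv2.imwrite("pics/w7.png",cv2.resize(np.hstack([S,w]),(800,320)))
print(rectblue(c,.058)[1])
P=cloud(b);m=rectblue(b,.058)[0]>0
q=P[m&(P[...,2]<.08)&(P[...,2]>.03)]*1000
t=np.radians(-5.35);R=np.array([[np.cos(t),np.sin(t)],[-np.sin(t),np.cos(t)]])
L=(q[:,:2]-[539,-158])@R.T;z=q[:,2];k=abs(L[:,1])>42
A=np.c_[L,np.ones(len(L))][k];f=np.linalg.lstsq(A,z[k],rcond=None)[0]
for x,y in((92,57),(-92,57),(-92,-57),(92,-57)):
    n=(np.hypot(L[:,0]-x*.85,L[:,1]-y)<14);print(x,y,f@[x,y,1],n.sum(),np.median(z[n]))
to([0,0,0],0)
E
```

```text
((537.557373046875, -162.09298706054688), (150.40170288085938, 220.14495849609375), 84.8459701538086)
92 57 53.02100565192114 25 53.49738511946522
-92 57 53.2198968886013 19 52.97057628153479
-92 -57 53.357472833598024 15 52.18620884416514
92 -57 53.15858159691787 18 52.50444382012398
clock 30.77 pos [ 536.  -162.   341.2] yaw -5.5 F [ 0.2 -1.3 -0.5] w -0.00 ff 0.0
dpos [-548.9 -109.7  341.5] dr [ 0.     0.    -0.096]
```

View pics/w7.png

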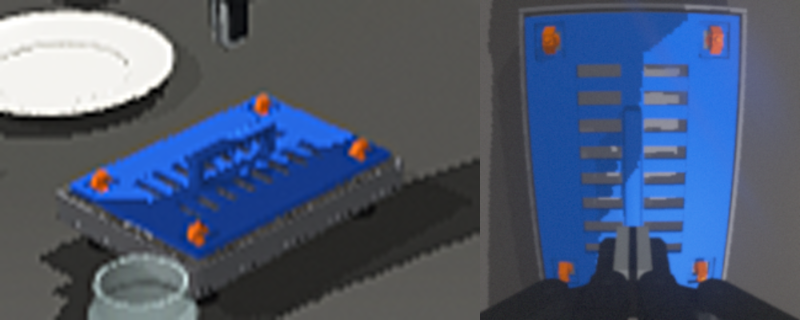

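All four posts stand well clear above the deck: (100,181), (263,104), (359,149), (197,234). The deck is level to within about 0.4 mm at home height, and nothing else moved. Handing in.

```bash
python3 -c "
from cell import robot
print(robot.close_job())"
```

```text
the job is handed in; nothing more can be done
None
```

The deck is on the tray with all four posts clicked through and all four corners level at home height; force readings stayed at or below about 12.5 N, and I handed the job in at about 31 s.

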